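# Let a candle tin out of the lever dispenser and ease its lid shut

## Task

Press the dispenser's lever right down with your fingertips so that its linked lid lifts all the way and the tin rolls out by itself, and keep the lid up until the tin has come to rest in the tray at the front. Then ease the lever back up so that the lid comes down slowly and does not slam, leaving it fully shut. Work it by the lever alone: do not touch the lid or the tin, grasp nothing, and leave the candle, the flower pot and the dropper bottle where they stand.

Things in the scene. Friction and masses are not known exactly. Their poses are not given: they have to be found in the camera images.
- dispenser: Plywood tin dispenser, fixed: a chute 66 mm wide, sloping 12 degrees down to the robot. Origin on the worktop under its centre line; +x up the chute, +y left (lever side), z up. Base board x -190 to 120, y -40 to 40 mm (to 110 mm from x = -20 on). The lid's box: x 0 to 113 mm, 130 mm high (hinge cheeks 157). Open tray: x -184 to -10 mm. A bearing post 156 mm high stands at (45, 88) mm.
- tray (a point): Point on the tray's floor, on the chute's centre line, where a tin at rest against the 45 mm high front stop lies: (-150, 0, 16) mm in the dispenser's frame. There the tin's axis is 35 mm above this point; at the start the tin waits at x = +30 mm behind the lid's front plate.
- paddle (a point): Centre of the top of the lever's paddle, a black rubber disc, 44 mm across, 12 mm thick, top flat to 2 mm, on a steel rod left of the chute, nothing under it. In the dispenser's frame (-79, 130, 180) mm with the lever up, (-78, 130, 101) mm fully pressed; it goes down on an arc about point pivot.
- pivot (a point): Fixed point on the lever's pivot axis, beside the paddle's arm, at (45, 130, 142) mm in the dispenser's frame. The axis is level, along the dispenser's y. The paddle's top centre is 130 mm from here, 0.30 rad above level when the lever is up and 0.32 rad below level when fully down.
- lever (a joint): Angle of the lever, rad: 0 = up (start and rest), grows as the paddle is pressed down, stop at 0.62. Takes up to about 5 N on the paddle (less while the tin leans on the lid), more only at the stop. A spring and the lid's weight drive it back up: it does not stay down, and let go it flies up and the lid slams.
- lid (a joint): Angle of the lid, rad: 0 = shut, 0.93 = fully open; geared to the lever, 1.5 times its angle. The tin gets out at about 0.4 to 0.6 rad and reaches the tray's stop about a second later. The lid slams if it closes faster than 2.5 rad/s in its last 0.3 rad (paddle rising faster than 0.2 m/s).
- hood: The lid: a clear plastic hood over the upper chute, top 112 x 52 mm, front plate 90 mm high in front of the tin. Origin: its middle, shut at (-8, 0, 102) mm in the dispenser's frame. Hinge along y at (95, 0, 142) mm; the front lifts up and towards the robot. Open, it reaches 235 mm above the worktop, 27 mm either side of the centre. Not to be touched.
- tin: Round grey metal candle tin, 70 mm across and 47 mm high, lying on its side in the chute (axis along the dispenser's y) so that it rolls. Origin: centre of its bottom face, which looks to the left (+y of the dispenser, 23 mm from the centre line). Not to be touched.
- candle: Bystander: white candle in a straight glass, 75 mm across, 102 mm high, loose, left of the dispenser. Origin: centre of its underside.
- pot: Bystander: terracotta flower pot, 85 mm across, 70 mm high, loose, right of the dispenser. Origin: centre of its underside.
- bottle: Bystander: brown dropper bottle, 33 mm across, 102 mm high, loose, in front of the dispenser's lever, to the left. Origin: centre of its underside.

How it is judged:
By the outcome, as a careful person would: the job done as asked, in the order asked, and still so for the second after the job is handed in, with the robot touching nothing.
It also fails if it takes over 40 s, if anything falls off the work surface, if the arm or the gripper's body presses on something with over 40 N, if the wrist force passes 120 N, or if a joint passes its speed limit or range.

## Robot

A 6-joint arm with a two-finger parallel gripper is mounted at the origin on a cart in front of the work surface, level with it; the furniture and walls round the work are solid. World frame = base frame: x ahead of the robot, y to its left, z up, the work surface at z = 0. Lengths are in m, angles in rad, forces in N, time in s.
With the tool pointing down it reaches from about 0.425 to 0.95 m from the base axis. Payload 3.5 kg.
Tool frame: the origin (TCP) lies at the very end of the fingers, on their centre line; the grasp point (between the pads) lies 19 mm behind it; z points along the fingers, y is the line along which they close (so a half turn about z gives the same grasp; the last joint's range is limited). The gripper opens to 85 mm and grips with 20 to 120 N. Pads are 22 mm wide; open, the fingers measure 114 mm over their backs; the gripper's body (76 mm by 85 mm) begins 54 mm behind the grasp point. The pads swing forward as they close: fully open they stand 13 mm farther back than shut.
Start: joints at [0.991, 0.286, 1.577, -0, 1.279, -0.15], TCP at [0.281, 0.614, 0.231] pointing down, gripper open.
Joint ranges: [-2.77, 2.77], [-0.9, 2.22], [0.21, 2.48], [-1.53, 4.67], [0.24, 2.81], [-2.84, 2.84]. Speed limits (rad/s): [2.79, 2.79, 3.14, 3.14, 3.14, 3.14].

## Interface

Orientations are given as a unit quaternion [x, y, z, w].
In Python, from plant import ctrl gives the robot as it stands.
- The arm moves only by the tool step_hand, called after "Request:" as a command line: name --argument value ..., lists and objects as JSON in quotes. Schema: {"type":"object","properties":{"rows":{"type":"array","items":{"type":"number"},"minItems":7,"maxItems":70},"grip_n":{"type":"number"},"only":{"type":"string"},"quiet":{"type":"boolean"},"lines":{"type":"string"}},"required":["rows"],"additionalProperties":false}. rows is one flat list of numbers that holds 1 to 10 rows one after another, with no inner brackets; each row has 7 numbers: dx, dy, dz in units of 25 mm, then a rotation vector rx, ry, rz in rad, then the opening from 0.0 (shut) to 1.0 (fully open); each row is the pose to reach, as a shift and turn from the pose commanded when the call began, along the tool's axes at that moment; what a row does not reach only later rows make up. A row lasts 1/8 s, in which the tool goes at most 0.0625 m and 0.188 rad, less where a joint would pass 70% of its speed; a pose out of reach is approached as far as the arm can. The fingers move at their own pace and stop on an object; grip_n is the grip in N (left out, the last holds). Time passes only in rows, so rows that do not move let the fingers close. The tool returns the time, the measured TCP pose, the force, the opening and the grip force at its end. only (a regular expression) keeps the lines of the reply that match it, lines (a string "A,B") keeps lines A to B, and quiet returns only ok. Input that does not fit is refused with a message, and nothing moves.
- ctrl.get_state(): the state, without advancing time (a new reading comes with each control period).
- ctrl.read_camera(name): name is "scene" or "top"; returns a dict with "pixels" (400x640x3 uint8, red, green, blue), "camera_matrix" (3x3 intrinsics, pixels), "dist_coeffs" ([k1, k2, p1, p2, k3] as OpenCV has them; the pictures are not rectified), "xyz" and "orientation" of the camera in the world. Camera axes: x right, y down, z forward; pixel columns grow to the right and rows downward; lengths in m; the calibration is good to about 2 mm. A picture is of the moment at which its call begins. There is no depth.
- ctrl.sign_off(): hands the job in; it is judged then, once.
The state is a dict: "time": time; "qpos": joint angles; "dq": joint speeds; "joint_efforts": joint torques, N m; "eef_pos": TCP position; "tcp_rot": TCP orientation; "contact_force": force on the tool from outside, world axes, zero at the start; "wrist_torque": the same for the moment, N m; "opening": opening from 0.0 (shut) to 1.0 (fully open); "finger_force": force on a finger pad.
Only numpy, scipy, OpenCV 4.12 (cv2) and the standard library are available. Lean on these libraries where they do the work, as an engineer would, in place of code of your own. Each camera call takes 0.05 s, during which the arm holds its last target. There are 200 camera calls.

## Working session

There is one attempt and no reset: what is moved stays moved. The work goes in short steps, Python scripts to look and compute and a tool call to move; the robot and the scene stay as the last step left them, time stands still between calls to the robot, and variables do not carry over. Pictures are saved under pics/ and viewed, at most 10 in all, crops included, and the job is handed in when it is done.

```bash
ls; mkdir -p pics
```

Run:
```python
from plant import ctrl
import cv2
for n in("scene","top"):
    c=ctrl.read_camera(n); cv2.imwrite(f"pics/{n}0.png",c["pixels"][:,:,::-1])
    print(n,c["camera_matrix"],c["dist_coeffs"],c["xyz"],c["orientation"])
s=ctrl.get_state();print({k:s[k] for k in("time","eef_pos","tcp_rot","contact_force","opening")})
```

```text
pics
plant.py
scene [[423.54250767   0.         319.80606987]
 [  0.         423.54250767 206.88867996]
 [  0.           0.           1.        ]] [-0.07822648  0.          0.          0.          0.        ] [-0.24121194 -0.78841834  0.728723  ] [ 0.78026731 -0.36944467  0.22807595 -0.45019432]
top [[488.57568708   0.         319.31959722]
 [  0.         488.57568708 192.2649957 ]
 [  0.           0.           1.        ]] [-0.10531285  0.          0.          0.          0.        ] [-0.1979929  -0.01214947  1.51252078] [-0.60812231  0.75037708 -0.2006745   0.1638635 ]
{'time': 0.1, 'eef_pos': array([0.28089733, 0.61311047, 0.23003631]), 'tcp_rot': array([ 2.13229410e-01,  9.77001549e-01, -1.02561809e-03, -3.75415077e-04]), 'contact_force': array([-0.18758483, -0.03064207, -0.2461996 ]), 'opening': 0.99952102133627}
```

View pics/scene0.png

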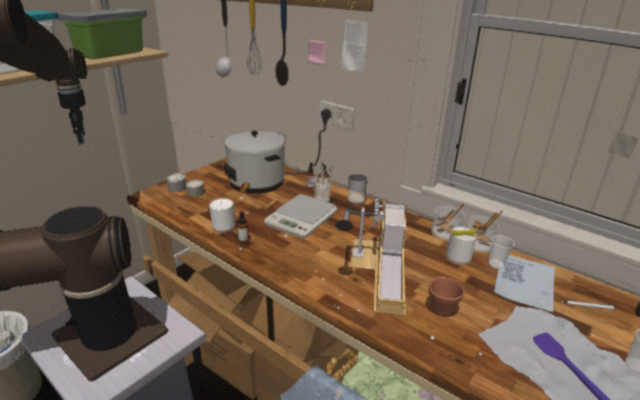

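View pics/top0.png

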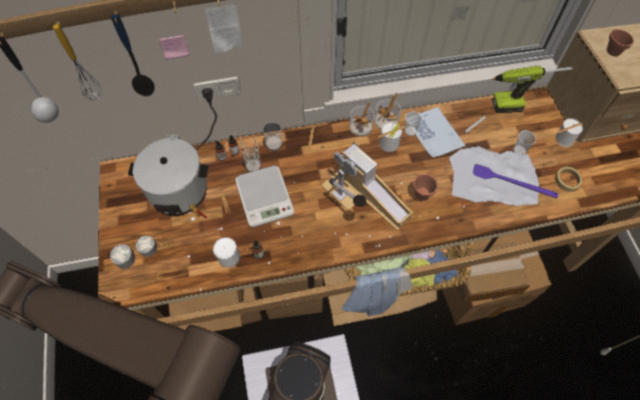

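The scene view shows the dispenser around (385,255), with its paddle probably at (345,226), the candle at (222,214), the bottle at (242,228) and the pot at (446,295). The top view shows the dispenser at (370,185) and a black disc at (360,200). I'll enlarge both.

Run:
```python
import cv2, numpy as np
a=cv2.imread("pics/scene0.png")[180:320,320:480]; b=cv2.imread("pics/top0.png")[135:240,310:450]
cv2.imwrite("pics/s1.png",cv2.resize(a,None,fx=5,fy=4.2857,interpolation=2)[:600] if 0 else cv2.resize(a,None,fx=4,fy=4,interpolation=2))
cv2.imwrite("pics/t1.png",cv2.resize(b,None,fx=5,fy=5,interpolation=2))
```

```text
(no output)
```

View pics/s1.png

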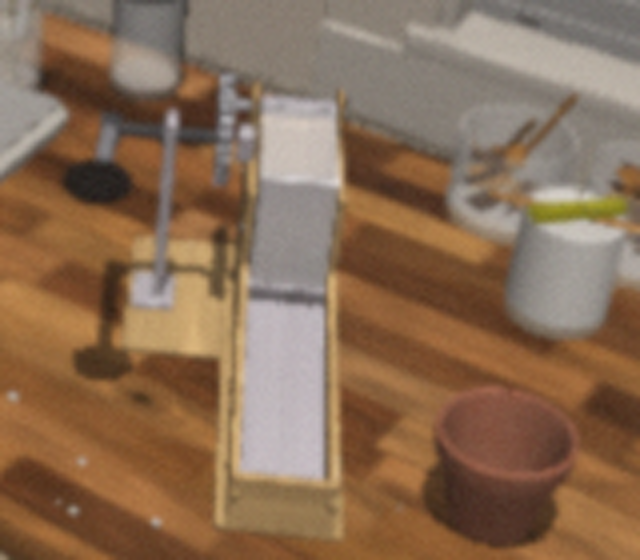

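View pics/t1.png

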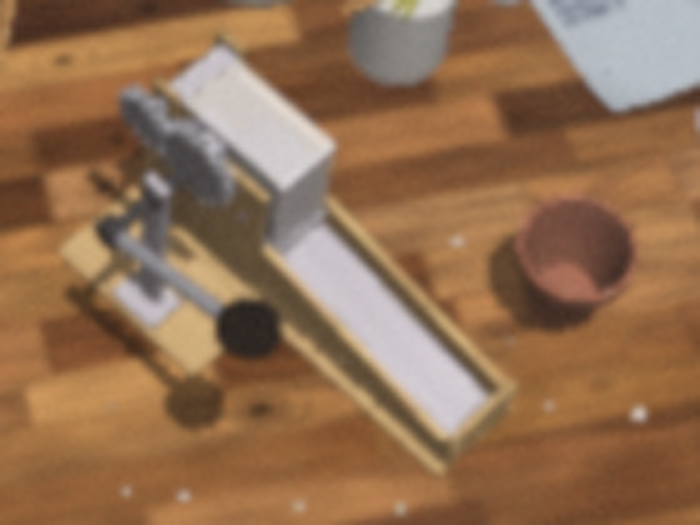

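The enlarged crops show, in full-image pixels:
- **Paddle:** scene ≈ (344,225), top ≈ (360,200).
- **Base front corners:** scene ≈ (374,311) and (405.5,314), top left ≈ (398,229).
- **Post top:** scene ≈ (363,209), top ≈ (341,172).
- **Cheek tops at the rear:** also visible in both.

Next I'll triangulate these.

Create h.py:
```python
from plant import ctrl
import cv2, numpy as np
from scipy.spatial.transform import Rotation as R
def ray(c,p):
    q=cv2.undistortPoints(np.array([[p]],float),c["camera_matrix"],np.array(c["dist_coeffs"]))[0,0]
    d=R.from_quat(c["orientation"]).apply([q[0],q[1],1]); return np.array(c["xyz"]),d/np.linalg.norm(d)
def tri(rs):
    A=[np.eye(3)-np.outer(d,d) for _,d in rs]
    p=np.linalg.solve(sum(A),sum(a@o for a,(o,_) in zip(A,rs)))
    return p,max(np.linalg.norm(a@(p-o)) for a,(o,_) in zip(A,rs))*1e3
def plane(r,z): o,d=r; return o+d*(z-o[2])/d[2]
def dark(c,x,y,r=9,t=45):
    g=c["pixels"].max(2); m=np.zeros_like(g); m[y-r:y+r+1,x-r:x+r+1]=(g[y-r:y+r+1,x-r:x+r+1]<t)
    n,l,s,ct=cv2.connectedComponentsWithStats(m); k=1+s[1:,4].argmax(); return ct[k],s[k]
```

Run:
```python
from h import *
S=ctrl.read_camera("scene");T=ctrl.read_camera("top")
ps,a=dark(S,344,225);pt,b=dark(T,360,200);print(ps,a,pt,b)
pad,e=tri([ray(S,ps),ray(T,pt)]);print("paddle",pad.round(4),e)
f=lambda u,v:(320+u/4,180+v/4)
g=lambda u,v:(310+u/5,135+v/5)
D={}
for n,s,t in[("post",(172,115),(157,183)),("FLtop",(232,482),(447,447)),("FRtop",(340,482),(514,386)),("cheekR",(342,92),(225,40)),("cheekL",(257,92),(163,85)),("armend",(108,122),(110,230)),("FLbot",(217,527),(440,472))]:
    p,e=tri([ray(S,f(*s)),ray(T,g(*t))]);D[n]=p;print(n,p.round(4),round(e,1))
print("FRbot scene z0",plane(ray(S,f(343,537)),0).round(4),"FL",plane(ray(S,f(217,527)),0).round(4))
# rigid planar fit: paddle & post & base corners
loc=np.array([[-79,130],[45,88],[-190,40],[-190,-40]])/1e3
w=np.array([pad[:2],D["post"][:2],D["FLbot"][:2],plane(ray(S,f(343,537)),0)[:2]])
lc,wc=loc.mean(0),w.mean(0);H=(loc-lc).T@(w-wc)
yaw=np.arctan2(H[0,1]-H[1,0],H[0,0]+H[1,1]);c,s=np.cos(yaw),np.sin(yaw);M=np.array([[c,-s],[s,c]])
o=wc-M@lc;print("yaw",yaw,"org",o);print("res",((loc@M.T+o-w)*1e3).round(1))
# bystanders on plane
for n,cam,p,z in[("candle top",S,(222,204),.1),("candle topT",T,(226,246),.1),("bottleS",S,(242,222),.06),("pot",S,(446,285),.07)]: print(n,plane(ray(cam,p),z).round(3))
```

```text
[344.      225.28125] [337 221  15   9  96] [358.16666667 198.16666667] [357 197   3   4   6]
paddle [ 0.5134 -0.2842  0.1693] 2.3911488643346734
post [ 0.6333 -0.2599  0.1545] 0.9
FLtop [ 0.462  -0.4262  0.0342] 2.3
FRtop [ 0.4924 -0.4816  0.0446] 2.6
cheekR [ 0.7382 -0.3333  0.1544] 2.8
cheekL [ 0.7118 -0.2824  0.1485] 0.0
armend [ 0.6099 -0.2231  0.1452] 1.0
FLbot [ 0.4576 -0.424   0.0009] 0.2
FRbot scene z0 [ 0.5005 -0.4883  0.    ] FL [ 0.4586 -0.4236  0.    ]
yaw 0.5368565496394712 org [ 0.64301527 -0.3579772 ]
res [[-4.8 -2.5]
 [ 3.3  0.6]
 [ 1.7  3.2]
 [-0.3 -1.2]]
candle top [0.46  0.132 0.1  ]
candle topT [0.471 0.15  0.1  ]
bottleS [0.471 0.059 0.06 ]
pot [ 0.582 -0.545  0.07 ]
```

Run:
```python
from h import *
S=ctrl.read_camera("scene");T=ctrl.read_camera("top")
for t in(50,60,70,80):
    ps,a=dark(S,344,225,t=t);pt,b=dark(T,360,201,t=t);pad,e=tri([ray(S,ps),ray(T,pt)]);print(t,ps.round(1),a,pt.round(1),b,pad.round(4),round(e,2))
f=lambda u,v:(320+u/4,180+v/4)
g=lambda u,v:(310+u/5,135+v/5)
w=np.array([pad[:2]]+[tri([ray(S,f(*s)),ray(T,g(*t))])[0][:2] for s,t in[((172,115),(157,183)),((217,527),(440,472))]]+[plane(ray(S,f(343,537)),0)[:2]])
loc=np.array([[-79,130],[45,88],[-190,40],[-190,-40]])/1e3
lc,wc=loc.mean(0),w.mean(0);H=(loc-lc).T@(w-wc)
yaw=np.arctan2(H[0,1]-H[1,0],H[0,0]+H[1,1]);c,s=np.cos(yaw),np.sin(yaw);M=np.array([[c,-s],[s,c]])
o=wc-M@lc;print("yaw",yaw,"org",o);print("res",((loc@M.T+o-w)*1e3).round(1))
P=M@[-.079,.13]+o;st=ctrl.get_state();Rt=R.from_quat(st["tcp_rot"]);print("tool axes",Rt.as_matrix().round(3))
print("model paddle",P, "delta tool",Rt.inv().apply(np.r_[P,.2]-st["eef_pos"]))
```

```text
50 [343.9 225.1] [337 221  15   9 110] [359.1 200.1] [354 196  11  10  78] [ 0.5065 -0.2861  0.1726] 0.1
60 [343.8 225.1] [336 221  17  10 130] [359.2 200.4] [354 196  11  10  93] [ 0.5055 -0.2863  0.1729] 0.23
70 [344.  225.2] [336 220  17  11 146] [359.3 200.6] [354 196  12  11 104] [ 0.5052 -0.2867  0.1728] 0.46
80 [343.8 225. ] [335 220  19  11 160] [359.6 200.6] [354 195  12  12 117] [ 0.5041 -0.287   0.1741] 0.31
yaw 0.5513296184709627 org [ 0.64058407 -0.35700447]
res [[ 1.1 -0.6]
 [-0.5  1.4]
 [ 0.2  1.5]
 [-0.8 -2.3]]
tool axes [[-0.909  0.417 -0.   ]
 [ 0.417  0.909 -0.001]
 [ 0.    -0.001 -1.   ]]
model paddle [ 0.50519296 -0.28764853] delta tool [-0.57917643 -0.72571823  0.03135736]
```

Units first: shifts go in units of 25 mm. So -0.428 m is -17.12, -0.388 m is -15.52.

Request:
step_hand --rows '[-1.84,-1.32,-0.4,0,0,0,0,-3.64,-2.6,-0.8,0,0,0,0,-5.48,-3.92,-1.2,0,0,0,0,-7.28,-5.2,-1.2,0,0,0,0,-9.12,-6.52,-1.2,0,0,0,0,-10.72,-8.12,-1.2,0,0,0,0,-12.32,-9.72,-1.2,0,0,0,0,-13.92,-11.32,-1.2,0,0,0,0,-15.52,-12.92,-1.2,0,0,0,0,-17.12,-14.52,-1.2,0,0,0,0]' --grip_n 20

```text
time: 1.55
eef_pos: [0.5194, 0.1035, 0.2616]
tcp_rot: [0.213, 0.977, 0.0, 0.0]
contact_force: [1.3, -0.1, 0.6]
opening: -0.002
finger_force: 0.0
```

Scaled: -0.363 m is -14.52, -0.306 m is -12.24.

Request:
step_hand --rows '[-1.6,-1.6,0,0,0,0.08,0,-3.24,-3.12,0,0,0,0.16,0,-3.8,-5.4,0,0,0,0.24,0,-4.36,-7.68,0,0,0,0.32,0,-4.92,-9.96,0,0,0,0.4,0,-5.48,-12.24,0,0,0,0.5,0,-6.04,-14.52,0,0,0,0.6,0,-6.04,-14.52,0,0,0,0.6,0,-6.04,-14.52,0,0,0,0.6,0]'

```text
time: 2.68
eef_pos: [0.5049, -0.2874, 0.2611]
tcp_rot: [0.493, 0.87, 0.0, -0.0]
contact_force: [0.5, 0.1, 0.2]
opening: 0.002
finger_force: 0.0
```

Create d.py:
```python
from h import *
import sys
s=ctrl.get_state();Rt=R.from_quat(s["tcp_rot"]);yaw=.5513;o=np.array([.6406,-.3570,0])
tgt=[float(a)/1e3 for a in sys.argv[1:4]]
Z=R.from_euler("z",yaw)
print(s["time"],"disp frame",(Z.inv().apply(s["eef_pos"]-o)*1e3).round(1),"toolY angle",np.degrees(np.arctan2(*Rt.apply([0,1,0])[[1,0]])).round(1),"down",Rt.apply([0,0,1]).round(3),"F",s["contact_force"].round(2),"open",round(s["opening"],3))
print("tool delta",Rt.inv().apply(Z.apply(tgt)+o-s["eef_pos"]).round(4), "disp x in tool",Rt.inv().apply(Z.apply([1,0,0])).round(3))
```

```bash
python3 d.py -81 130 195
```

```text
2.675 disp frame [-79.1 130.4 261.1] toolY angle 31.0 down [-0.     0.001 -1.   ] F [0.47 0.08 0.15] open 0.002
tool delta [-0.0004 -0.0019  0.0661] disp x in tool [0.01 1.   0.  ]
```

Scaled: 0.064 m is 2.56, 0.06 m is 2.4.

Request:
step_hand --rows '[0,-0.08,1.2,0,0,0,0,0,-0.08,2.4,0,0,0,0,0,-0.08,2.56,0,0,0,0,0,-0.08,2.56,0,0,0,0]'

```text
time: 3.18
eef_pos: [0.5039, -0.2878, 0.198]
tcp_rot: [0.492, 0.871, 0.0, 0.0]
contact_force: [-0.3, 0.2, -0.3]
opening: -0.003
finger_force: 0.0
```

Run:
```python
from h import *
S=ctrl.read_camera("scene")["pixels"][170:270,310:430,::-1];T=ctrl.read_camera("top")["pixels"][150:250,310:430,::-1]
cv2.imwrite("pics/a.png",cv2.resize(np.hstack([S,T]),None,fx=3.33,fy=3.33,interpolation=2))
```

```bash
python3 d.py -81 130 107
```

```text
3.275 disp frame [-80.3 129.6 199.2] toolY angle 31.1 down [ 0.002 -0.002 -1.   ] F [-0.38  0.16  0.59] open 0.001
tool delta [ 0.0007 -0.0008  0.0922] disp x in tool [0.009 1.    0.001]
```

View pics/a.png

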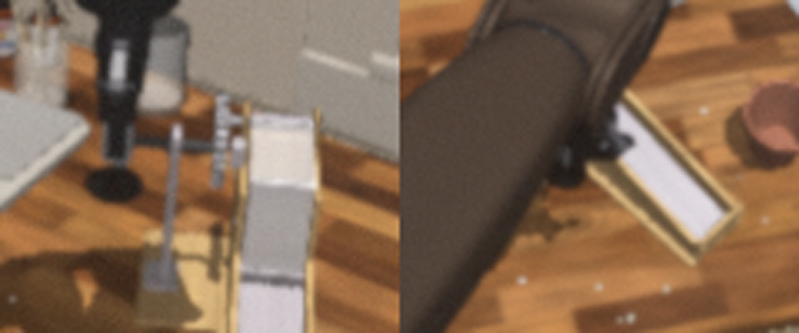

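The scene half shows the closed fingertips centred just above the black paddle (crop ≈ (115,180)). The lid is shut and the bystanders are clear. Now I'll press.

Scaled: 0.086 m is 3.44, 0.08 m is 3.2.

Request:
step_hand --rows '[0,0,0.4,0,0,0,0,0,0,0.8,0,0,0,0,0,0,1.2,0,0,0,0,0,0,1.6,0,0,0,0,0,0,2,0,0,0,0,0,0,2.4,0,0,0,0,0,0,2.8,0,0,0,0,0,0,3.2,0,0,0,0,0,0,3.44,0,0,0,0,0,0,3.44,0,0,0,0]'

```text
time: 4.53
eef_pos: [0.5037, -0.2886, 0.1111]
tcp_rot: [0.492, 0.87, 0.0, 0.0]
contact_force: [-0.4, -1.0, 5.1]
opening: 0.001
finger_force: 2.1
```

```bash
python3 d.py -81 130 104
```

```text
4.525 disp frame [-80.8 130.  111.1] toolY angle 31.0 down [ 0.001 -0.    -1.   ] F [-0.41 -0.98  5.06] open 0.001
tool delta [ 0.     -0.0002  0.0071] disp x in tool [0.01 1.   0.  ]
```

Force is 5 N, so it isn't at the stop yet. I'll ease down further until the force rises.

Scaled: 0.004 m is 0.16, 0.002 m is 0.08.

Request:
step_hand --rows '[0,0,0.08,0,0,0,0,0,0,0.16,0,0,0,0,0,0,0.16,0,0,0,0]'

```text
time: 4.9
eef_pos: [0.5035, -0.2886, 0.1074]
tcp_rot: [0.492, 0.87, 0.0, 0.0]
contact_force: [0.4, 0.0, 5.2]
opening: -0.003
finger_force: 1.9
```

Request:
step_hand --rows '[0,0,0.08,0,0,0,0,0,0,0.12,0,0,0,0,0,0,0.12,0,0,0,0]'

```text
time: 5.28
eef_pos: [0.5033, -0.2886, 0.1042]
tcp_rot: [0.492, 0.87, 0.0, -0.0]
contact_force: [-0.6, -0.4, 3.8]
opening: 0.002
finger_force: 1.9
```

Request:
step_hand --rows '[0,0,0.04,0,0,0,0,0,0,0.08,0,0,0,0,0,0,0.08,0,0,0,0]'

```text
time: 5.65
eef_pos: [0.5034, -0.2886, 0.1027]
tcp_rot: [0.492, 0.87, 0.0, -0.0]
contact_force: [0.2, 0.2, 5.8]
opening: -0.002
finger_force: 2.8
```

Run:
```python
from h import *
s=ctrl.get_state();print(s["contact_force"],s["eef_pos"])
S=ctrl.read_camera("scene")["pixels"][170:320,310:430,::-1];T=ctrl.read_camera("top")["pixels"][120:270,310:430,::-1]
cv2.imwrite("pics/b.png",cv2.resize(np.hstack([S,T]),None,fx=3.33,fy=3.33,interpolation=2))
```

```text
[0.16829372 0.16596035 5.7783827 ] [ 0.50336349 -0.28864895  0.10272512]
```

View pics/b.png

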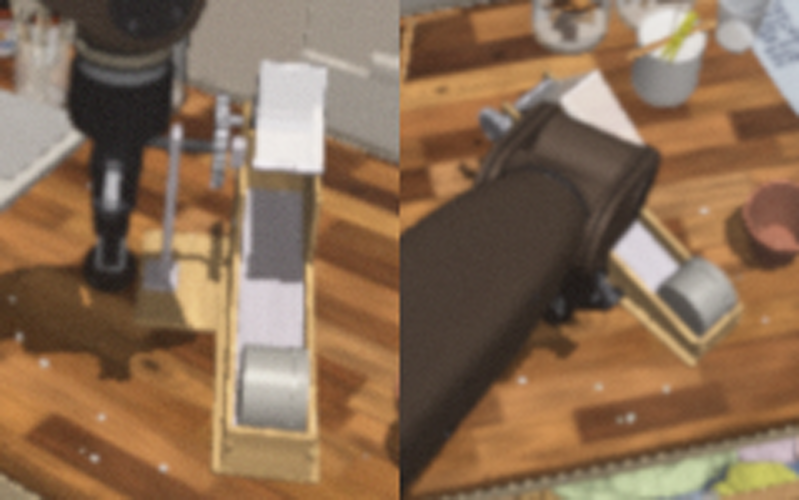

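The tin has rolled out and lies against the tray's front stop (crop (275,385) in the scene half), and the lid stands open. I'll press on until the stop shows clearly in the force.

Scaled: 0.002 m is 0.08.

Request:
step_hand --rows '[0,0,0.08,0,0,0,0,0,0,0.08,0,0,0,0,0,0,0.08,0,0,0,0]'

```text
time: 6.12
eef_pos: [0.5036, -0.2887, 0.1024]
tcp_rot: [0.492, 0.87, 0.0, -0.0]
contact_force: [-2.3, 2.4, 13.2]
opening: 0.001
finger_force: 5.9
```

Request:
step_hand --rows '[0,0,0.04,0,0,0,0,0,0,0.08,0,0,0,0,0,0,0.08,0,0,0,0]'

```text
time: 6.5
eef_pos: [0.5037, -0.2888, 0.1021]
tcp_rot: [0.492, 0.87, 0.0, -0.0]
contact_force: [-6.2, 5.0, 20.9]
opening: 0.004
finger_force: 9.3
```

The lever is at its stop: 21 N with no further travel. I'll confirm the tin is still, holding for 0.5 s.

Create k.py:
```python
from h import *
import os
S=ctrl.read_camera("scene")["pixels"].astype(float)[260:320,360:420]
if os.path.exists("k.npy"): print("tin diff",np.abs(S-np.load("k.npy")).mean(), np.abs(S-np.load("k.npy")).max())
np.save("k.npy",S)
```

```bash
python3 k.py
```

```text
(no output)
```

Request:
step_hand --rows '[0,0,0,0,0,0,0,0,0,0,0,0,0,0,0,0,0,0,0,0,0,0,0,0,0,0,0,0]'

```text
time: 7.05
eef_pos: [0.5037, -0.2887, 0.1021]
tcp_rot: [0.492, 0.87, 0.0, -0.0]
contact_force: [-6.5, 5.0, 19.9]
opening: 0.002
finger_force: 9.3
```

```bash
python3 k.py
```

```text
tin diff 2.0212962962962964 9.0
```

The difference is only sensor noise, so the tin is at rest. I'll ease the lever up at about 0.04 m/s.

Scaled: -0.04 m is -1.6, -0.05 m is -2.

Request:
step_hand --rows '[0,0,-0.2,0,0,0,0,0,0,-0.4,0,0,0,0,0,0,-0.6,0,0,0,0,0,0,-0.8,0,0,0,0,0,0,-1,0,0,0,0,0,0,-1.2,0,0,0,0,0,0,-1.4,0,0,0,0,0,0,-1.6,0,0,0,0,0,0,-1.8,0,0,0,0,0,0,-2,0,0,0,0]'

```text
time: 8.35
eef_pos: [0.5017, -0.2891, 0.1477]
tcp_rot: [0.492, 0.87, -0.001, -0.002]
contact_force: [-4.6, -2.2, 4.2]
opening: 0.002
finger_force: 2.7
```

Request:
step_hand --rows '[0,0,-0.16,0,0,0,0,0,0,-0.32,0,0,0,0,0,0,-0.48,0,0,0,0,0,0,-0.6,0,0,0,0,0,0,-0.72,0,0,0,0,0,0,-0.84,0,0,0,0,0,0,-0.92,0,0,0,0,0,0,-1,0,0,0,0,0,0,-1.08,0,0,0,0,0,0,-1.16,0,0,0,0]'

```text
time: 9.6
eef_pos: [0.5038, -0.2889, 0.1777]
tcp_rot: [0.492, 0.87, -0.0, 0.001]
contact_force: [1.8, 1.7, 2.5]
opening: 0.003
finger_force: 1.6
```

Scaled: -0.012 m is -0.48, -0.01 m is -0.4.

Request:
step_hand --rows '[0,0,-0.08,0,0,0,0,0,0,-0.16,0,0,0,0,0,0,-0.24,0,0,0,0,0,0,-0.32,0,0,0,0,0,0,-0.4,0,0,0,0,0,0,-0.48,0,0,0,0,0,0,-0.48,0,0,0,0]'

```text
time: 10.48
eef_pos: [0.5034, -0.2887, 0.1896]
tcp_rot: [0.492, 0.87, -0.0, 0.0]
contact_force: [0.6, 0.4, -0.1]
opening: 0.001
finger_force: 0.0
```

Contact has been released. I'll retreat upward and check.

Scaled: -0.12 m is -4.8, -0.09 m is -3.6.

Request:
step_hand --rows '[0,0,-0.8,0,0,0,0,0,-0.4,-2,0,0,0,0,0,-0.8,-3.6,0,0,0,0,0,-0.8,-4.8,0,0,0,0,0,-0.8,-4.8,0,0,0,0,0,-0.8,-4.8,0,0,0,0,0,-0.8,-4.8,0,0,0,0]'

```text
time: 11.35
eef_pos: [0.4857, -0.2984, 0.3075]
tcp_rot: [0.492, 0.87, 0.0, -0.002]
contact_force: [-0.6, 0.5, -0.6]
opening: -0.004
finger_force: 0.0
```

Run:
```python
from h import *
c=ctrl.read_camera("scene");S=c["pixels"][170:320,200:480,::-1]
p,a=dark(c,344,225,t=60);print("paddle px",p,a)
cv2.imwrite("pics/c.png",cv2.resize(S,None,fx=2.8,fy=2.8,interpolation=2))
```

```text
paddle px [343.89922481 224.94573643] [336 220  17  11 129]
```

View pics/c.png

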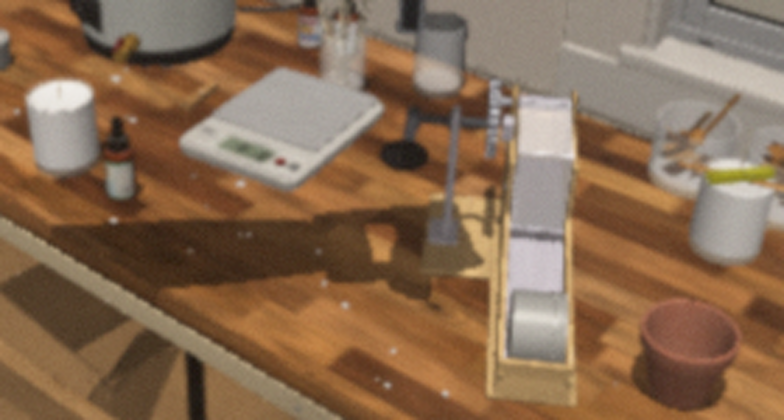

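The lid is shut and the paddle is back at its starting pixel (343.9, 224.9). The tin rests in the tray at crop (537,325), and the bystanders haven't moved.

```bash
python3 -c "
from plant import ctrl
print(ctrl.sign_off())"
```

```text
the job is handed in; nothing more can be done
None
```

The job is handed in at about 11 s: I pressed the lever to its stop, the tin came to rest in the tray, and I eased the lid fully shut at about 0.04 m/s; the camera shows the bystanders unmoved.

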